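# Hang the brush caddy on the bench cleat

## Robot

A 7-joint arm with a two-finger parallel gripper is mounted at the origin on the work surface. World frame = base frame: x ahead of the robot, y to its left, z up, the work surface at z = 0. Lengths are in m, angles in rad, forces in N, time in s.
With the tool pointing down it reaches from about 0.4 to 0.85 m from the base axis. Payload 6.9 kg.
Tool frame: the origin (TCP) lies midway between the tips of the shut fingers; the grasp point (between the pads) lies behind it (ctrl.pinch_z is the z of the grasp point in the tool frame, in m); z points along the fingers, y is the line along which they close (so a half turn about z gives the same grasp; the last joint's range is limited). The gripper opens to 85 mm and grips with 20 to 120 N. Pads are 22 mm wide; open, the fingers measure 114 mm over their backs; the gripper's body (76 mm by 85 mm) begins 54 mm behind the grasp point. The pads swing forward as they close: fully open they stand 13 mm farther back than shut.
Start: joints at [1.266, 0.507, -0.238, 1.5, 0.126, 1.149, -0.155], TCP at [0.249, -0.573, 0.231] pointing down, gripper open.
Joint ranges: [-3.08, 3.08], [-0.24, 2.05], [-1.43, 1.35], [0, 2.5], [-1.52, 4.66], [0.17, 1.96], [-2.89, 2.89]. Speed limits (rad/s): [2.39, 2.39, 3.14, 3.14, 3.14, 3.14, 3.14].

## Interface

Orientations are given as a unit quaternion [w, x, y, z].
In Python, from station import ctrl, get_state, vision, ticket, models gives the robot as it stands. Calls block until the motion is done:
- ctrl.movep(position, orientation): joint-space move of the TCP to a pose.
- ctrl.movel(position, frame=None, max_speed=0.15): straight line of the TCP; frame=None keeps the orientation; max_speed is the mean speed in m/s.
- ctrl.set_joints(angles): joint-space move.
- ctrl.ungrasp() and ctrl.close_gripper(force=None): open the fingers fully, or close them until they stop; force is the grip in N (None keeps the last).
- ctrl.pause(seconds).
- ctrl.ik(position, orientation): joint angles nearest the present ones, or None.
- get_state(): the state.
- vision.grab_frame(name): name is "side" or "top"; returns (picture, depth): 400x640x3 uint8, blue, green, red; 400x640 float32, m along the optical axis (not along the pixel's ray), 0 where there is no reading.
- vision.camera_info(name): a dict with "mtx" (3x3 intrinsics, pixels), "dist_coeffs" ([k1, k2, p1, p2, k3] as OpenCV has them; the pictures are not rectified), "R" (3x3) and "t" (3): a world point X has camera coordinates R X + t. Camera axes: x right, y down, z forward; pixel columns grow to the right and rows downward; lengths in m; the calibration is good to about 2 mm. A picture is of the moment at which its call begins. camera_info takes no time and is no camera call.
A pose or a line that the arm cannot do raises ctrl.Unreachable and nothing moves.
- ticket.close_job(): hands the job in; it is judged then, once.
Trained networks look in the newest picture that a camera, given by its name, has taken for a name from the list of things; names that differ only in an ending like _2 or _b are one class to them, and where a whole thing is asked for, a point or a joint stands for the part that bears it (a point fixed in the world has none). Each returns a list of dicts, best first, with "p" (0 to 1); they miss things now and then, are a little off and sometimes report something else, mostly with a low value. They report only what shows in the picture. A call takes as long as a camera call. They do not tell look-alikes from the thing itself.
- models.recognise(camera, target): "point" ([column, row] in pixels, amid what is visible of it).
- models.masks_of(camera, target): "mask" (400x640 bool, what is visible of it) and "point" ([column, row] in pixels, amid what is visible of it).
The state is a dict: "time": time; "qpos": joint angles; "qd": joint speeds; "tau": joint torques, N m; "tcp_pos": TCP position; "eef_rot": TCP orientation; "contact_force": force on the tool from outside, world axes, zero at the start; "wrist_torque": the same for the moment, N m; "width": finger opening in m; "gripper_force": force on a finger pad.
Only numpy, scipy, OpenCV 4.12 (cv2) and the standard library are available. Lean on these libraries where they do the work, as an engineer would, in place of code of your own. Each camera call takes 0.05 s, during which the arm holds its last target. There are 200 camera calls.

## Task

Hang the blue brush caddy on the red cleat of the upright plywood board, near the middle: tip its top towards the board so that the angled strip on its back goes over the cleat, feel for the cleat (its exact height is not known) and lower the strip into it, then swing the bottom in until the caddy hangs level, flat against the cleat and locked, and let go. Be gentle: do not press hard on the board or let the caddy fall or swing down by itself. Keep the small tin in the caddy and leave the other things on the bench alone.

Things in the scene. Friction and masses are not known exactly. Their poses are not given: they have to be found in the camera images.
- caddy: Blue open caddy, 90 deep (x) x 130 wide (y), 0.3 to 0.6 kg, front and side walls 55 high, rear plate 105 high with its rear face at x=+45. Origin: centre of its underside; z up, +x to its rear, where an angled strip and a lug stick out. Stands on the bench, rear roughly to the robot's left. No pose while held.
- caddy_handle (a point): Where to grip: a point on the caddy's axis, 150 above its underside, in its upright light-wood handle plate: 12 thick (caddy x -6 to 6), 60 wide (y -30 to 30), top at z=165, free of the walls above z=105. Fingers close along the caddy's x.
- strip_tip (a point): Middle of the lower tip edge of the aluminium angled strip, at caddy x=61, z=77. The strip is 5 thick, 100 wide (y), and runs back and down at 45 degrees from the rear plate (x=45, z=93) to this edge; its rearmost corner is at x=64.5, z=80. Bearing down on the cleat with 3 to 5 N is enough, 15 N too much: it wedges.
- lug_tip (a point): Middle of the upper rear edge of the aluminium lug low on the rear plate, at caddy x=55, z=22; the lug is 10 deep, 12 high, 100 wide. Hung home it sits under the cleat with 5 of play, so the caddy cannot go on or come off upright.
- board: Plywood board, fixed upright at the robot's left, 340 wide (y), 200 high. Origin: foot of its front face, mid width; the front face is the plane x=0, +x points INTO the board (away from the bench's middle), z up. Carries a red wooden cleat, rigid, 300 long (y), 60 high, 22 thick (front at x=-22), with a V groove behind its top edge.
- cleat_mark (a point): Where the cleat's top edge (nose), mid length, ought to be: board x=-16, z=152. The true cleat is height-adjustable and sits up to 18 higher or lower (level, same x and y); only touch or sight tells. Behind the nose its top falls at 45 degrees to the board, meeting it 16 below the nose. The caddy's strip lies on this bevel.
- home_mark (a point): Lower front edge of the cleat, mid length, if it were at its nominal height: board x=-22, z=92 (true z up to 18 off). Hung home the caddy's axes lie along the board's, origin at board x=-67, z=65 +- 18. Way on: tip it 20 degrees, top to the board, lower the strip tip onto the bevel near board x=-8, then turn it upright about the tip.
- tin: Small paint tin, 29 wide, 45 high, 60 g, standing loose in a compartment of the caddy, at caddy x=-23, y=43. Origin: centre of its underside.
- jar: Amber glaze jar with a brass lid, 72 wide, 100 high, loose bystander. Origin: centre of its underside.
- varnish_can: Steel can, 76 wide, 110 high, loose bystander. Origin: centre of its underside.
- tub: Clear plastic tub 130 x 100 x 60, loose bystander. Origin: centre of its underside.
- brush: Brush with a red handle lying on the bench, loose bystander.
- scraper: Flat scraper lying on the bench, loose bystander.
Mind the look-alikes: they are no part of the job. Of the things that look like the tin, take the one that is farthest to the robot's left at the start.

How it is judged:
By the outcome, as a careful person would: the job done as asked, in the order asked, and still so for the second after the job is handed in, with the robot touching nothing.
It also fails if it takes over 61 s, if anything falls off the work surface, if the arm or the gripper's body presses on something with over 40 N, if the wrist force passes 120 N, or if a joint passes its speed limit or range.

## Working session

There is one attempt and no reset: what is moved stays moved. The work goes in short steps, each a Python script; the robot and the scene stay as the last script left them, time stands still between calls to the robot, and variables do not carry over. Pictures are saved under pics/ and viewed, at most 10 in all, crops included, and the job is handed in when it is done.

```bash
ls; mkdir -p pics
cat > h.py <<'E'
from station import ctrl,get_state,vision,ticket,models
import numpy as np, cv2
from scipy.spatial.transform import Rotation as Ro
def cloud(cam):
    im,d=vision.grab_frame(cam); c=vision.camera_info(cam)
    K=np.array(c["mtx"],float);D=np.array(c["dist_coeffs"],float);R=np.array(c["R"]);t=np.array(c["t"]).ravel()
    v,u=np.mgrid[0:400,0:640]
    n=cv2.undistortPoints(np.stack([u,v],-1).reshape(-1,1,2).astype(float),K,D).reshape(400,640,2)
    P=np.dstack([n*d[...,None],d])
    W=(P-t)@R
    W[d<=0]=np.nan
    return im,d,W
def q(R): # matrix->wxyz
    x=Ro.from_matrix(R).as_quat(); return [x[3],x[0],x[1],x[2]]
E
python3 - <<'E'
from h import *
for c in("side","top"):
    im,d,W=cloud(c); cv2.imwrite(f"pics/{c}0.png",im); np.save(f"{c}W.npy",W)
    i=vision.camera_info(c); print(c,-np.array(i["R"]).T@np.array(i["t"]).ravel(), np.array(i["R"])[2])
    for n in["caddy","caddy_handle","strip_tip","lug_tip","board","cleat_mark","tin","jar","varnish_can","tub","brush","scraper"]:
        for r in models.masks_of(c,n):
            m=r["mask"]; p=W[m]; print(n,round(r["p"],2),np.round(r["point"]),np.round(np.nanmedian(p,0),3),m.sum())
s=get_state();print({k:np.round(s[k],3) for k in s},ctrl.pinch_z)
E
```

```text
pics
side [0.23069031 0.49209068 0.82141148] [ 0.31589601 -0.58502565 -0.74696365]
caddy 0.58 [328. 192.] [ 0.55  -0.141  0.081] 2006
caddy 0.48 [209. 356.] [0.554 0.35  0.06 ] 10109
caddy_handle 0.92 [326. 186.] [ 0.55  -0.142  0.079] 2138
strip_tip 0.71 [328. 190.] [ 0.549 -0.142  0.08 ] 2111
strip_tip 0.56 [343. 187.] [ 0.518 -0.208  0.048] 52
lug_tip 0.85 [326. 192.] [ 0.549 -0.142  0.077] 2170
board 0.87 [212. 356.] [0.555 0.35  0.057] 10253
cleat_mark 0.81 [211. 357.] [0.555 0.35  0.058] 10259
tin 0.67 [210. 356.] [0.555 0.35  0.059] 10157
tin 0.52 [328. 191.] [ 0.548 -0.142  0.079] 2076
tin 0.47 [348. 174.] [ 0.543 -0.271  0.038] 92
tin 0.41 [364. 182.] [ 0.482 -0.271  0.03 ] 135
jar 0.95 [254. 171.] [ 0.778 -0.124  0.07 ] 794
varnish_can 0.56 [346. 146.] [ 0.586 -0.366  0.081] 832
tub 0.71 [410. 155.] [ 0.399 -0.465  0.028] 1503
scraper 0.66 [404. 206.] [ 0.341 -0.263  0.004] 830
top [ 0.42037633 -0.06175778  1.20939215] [ 0.11595387  0.0070163  -0.99322982]
caddy 0.95 [372. 195.] [ 0.556 -0.176  0.053] 2172
caddy_handle 0.94 [373. 196.] [ 0.557 -0.176  0.053] 2306
strip_tip 
[... 550 characters left out ...]
17
brush 0.84 [274. 101.] [0.797 0.068 0.017] 969
scraper 0.55 [401. 280.] [ 0.351 -0.259  0.004] 1290
scraper 0.5 [274. 101.] [0.796 0.064 0.017] 1018
{'time': np.float64(1.3), 'qpos': array([ 1.266,  0.507, -0.238,  1.5  ,  0.126,  1.149, -0.155]), 'qd': array([ 0.003,  0.   ,  0.   ,  0.001, -0.001, -0.002,  0.001]), 'tau': array([-1.0000e-03, -6.2037e+01, -2.1850e+00, -2.4996e+01,  1.4000e-02,
        2.0000e-03, -0.0000e+00]), 'tcp_pos': array([ 0.249, -0.573,  0.231]), 'eef_rot': array([-0.   ,  0.979,  0.203,  0.   ]), 'contact_force': array([ 0.236, -0.667,  0.469]), 'wrist_torque': array([ 0.005, -0.028,  0.019]), 'gripper_force': np.float64(0.0), 'width': np.float64(0.085)} -0.0187
```

View both.

View pics/side0.png

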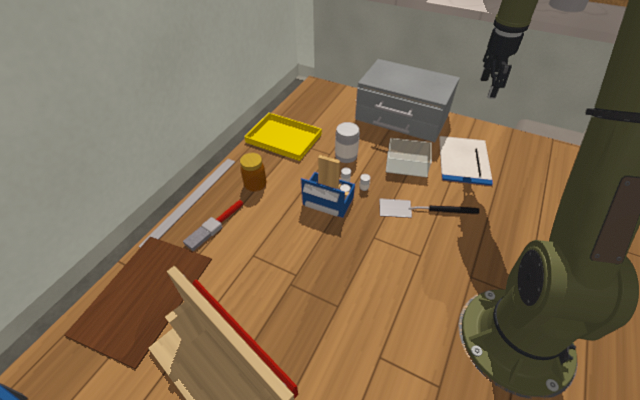

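View pics/top0.png

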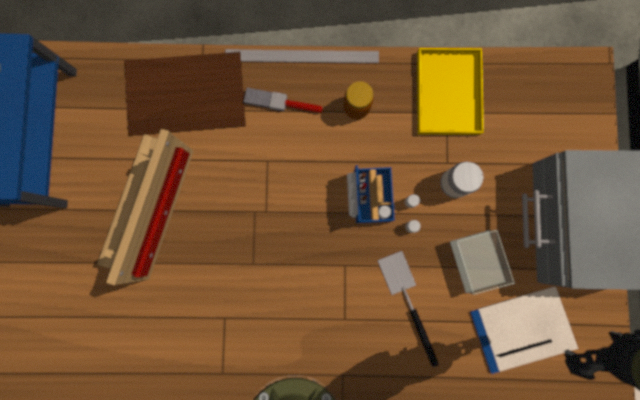

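Run:
```python
import numpy as np,cv2
T=np.load("topW.npy");S=np.load("sideW.npy")
it=cv2.imread("pics/top0.png");is_=cv2.imread("pics/side0.png")
for W,n in((T,"top"),(S,"side")):
    m=(W[...,2]>.12)&(abs(W[...,1]+.17)<.09)&(abs(W[...,0]-.55)<.1)
    P=W[m]; print(n,"handle",len(P)); 
    if len(P): print(P.min(0),P.max(0),np.median(P,0)); print(cv2.minAreaRect(P[P[:,2]>.15][:,:2].astype(np.float32)*1000))
    m=(W[...,2]>.03)&(W[...,2]<.12)&(abs(W[...,1]+.17)<.13)&(abs(W[...,0]-.55)<.12)
    im=it if n=="top" else is_; hsv=cv2.cvtColor(im,cv2.COLOR_BGR2HSV)
    b=m&(hsv[...,0]>95)&(hsv[...,0]<130)&(hsv[...,1]>90)
    P=W[b]; print("blue",len(P)); 
    for lo,hi in((.048,.062),(.098,.112)):
        Q=P[(P[:,2]>lo)&(P[:,2]<hi)]; print(lo,len(Q),cv2.minAreaRect(Q[:,:2].astype(np.float32)*1000) if len(Q) else 0)
    red=((hsv[...,0]<8)|(hsv[...,0]>172))&(hsv[...,1]>120)&(W[...,1]>.2)
    P=W[red];print("red",len(P),np.nanpercentile(P,[1,10,50,90,99],axis=0))
    # board top
    m=(W[...,1]>.25)&(W[...,2]>.19)&(W[...,2]<.21);P=W[m];print("btop",len(P),cv2.minAreaRect(P[:,:2].astype(np.float32)*1000) if len(P) else 0)
```

```text
top handle 212
[ 0.5284384  -0.19094619  0.12016706] [ 0.58829615 -0.17552072  0.16925625] [ 0.55701375 -0.18131052  0.16309239]
((558.43212890625, -183.15634155273438), (59.74833297729492, 12.770668983459473), 3.5850977897644043)
blue 344
0.048 145 ((557.4401245117188, -183.90289306640625), (127.6671371459961, 90.43286895751953), 2.9360852241516113)
0.098 102 ((553.7330932617188, -141.287109375), (124.23909759521484, 4.528138637542725), 3.2515335083007812)
red 1941 [[0.36295909 0.25805333 0.09141637]
 [0.3868947  0.26894477 0.10246956]
 [0.49932737 0.3034261  0.13618714]
 [0.61735387 0.33619133 0.14577662]
 [0.64389462 0.35043494 0.14872137]]
btop 5808 ((624.6973266601562, 496.23052978515625), (524.117919921875, 326.9916076660156), 55.96697998046875)
side handle 317
[ 0.52721267 -0.18885638  0.1202376 ] [ 0.5871204  -0.17353886  0.16614309] [ 0.55602199 -0.17781044  0.14732704]
((557.170166015625, -181.7791748046875), (59.67885208129883, 14.415205001831055), 1.7718536853790283)
blue 630
0.048 183 ((558.33935546875, -181.6486358642578), (130.53543090820312, 94.13533782958984), 3.671952724456787)
0.098 126 ((555.777587890625, -140.37567138671875), (125.38055419921875, 9.765536308288574), 2.763519763946533)
red 1063 [[ 0.35921688  0.24928435 -0.00171182]
 [ 0.37401088  0.27337305  0.1401088 ]
 [ 0.47740638  0.31208699  0.14344716]
 [ 0.60949722  0.34222292  0.14624333]
 [ 0.64694827  0.34913631  0.1480076 ]]
btop 2041 ((599.9015502929688, 372.5887451171875), (455.4192810058594, 235.20733642578125), 26.98682403564453)
```

The side view shows the caddy at (328,190) and the board with its red cleat edge at (245,335). In the top view the caddy is at (372,195), its strip faces left at (352,195), and the board is at (145,210) with the cleat at (163,212). Candidates for the tin in the top view are (385,212) in the caddy, and (413,201) and (413,227) on the bench. The first is farthest left and matches its predicted spot in the caddy, (0.516, -0.208). The blue stand at (25,120) and the notebook are not caddies. Next I'll check a crop and fit the board.

Run:
```python
import numpy as np,cv2
T=np.load("topW.npy");S=np.load("sideW.npy")
it=cv2.imread("pics/top0.png");iS=cv2.imread("pics/side0.png")
a=cv2.resize(it[150:250,320:440],None,fx=5,fy=5);b=cv2.resize(iS[140:230,280:390],None,fx=2.7,fy=2.7)
a[:b.shape[0]*0+1]=a[:1]
c=np.zeros((500,600+b.shape[1]-97,3),np.uint8)[:, :800];c[:,:600]=a;c[:b.shape[0],600:800]=b[:,:200];cv2.imwrite("pics/crop.png",c)
for W,im,n in((T,it,"top"),(S,iS,"side")):
    hsv=cv2.cvtColor(im,cv2.COLOR_BGR2HSV)
    B=(W[...,1]>.2)&(W[...,1]<.45)&(W[...,0]>.25)&(W[...,0]<.75)
    # board top face: highest
    P=W[B&(W[...,2]>.185)&(W[...,2]<.215)]
    print(n,"top face",len(P),np.median(P[:,2]) if len(P) else 0)
    if len(P): 
        r=cv2.minAreaRect(P[:,:2].astype(np.float32)*1000);print(r)
    red=B&((hsv[...,0]<8)|(hsv[...,0]>172))&(hsv[...,1]>120)&(W[...,2]>.08)
    R=W[red]; k=np.polyfit(R[:,0],R[:,1],1); th=np.arctan(k[0]); print("red dir deg",np.degrees(th),k, np.nanpercentile(R[:,0],[.5,99.5]))
    r=cv2.minAreaRect(R[:,:2].astype(np.float32)*1000);print(r)
    # along board
    e=np.array([np.cos(th),np.sin(th)]);nn=np.array([-np.sin(th),np.cos(th)])
    A=W[B&(W[...,2]>.05)]; d=A[:,:2]@nn; 
    hR=R[:,:2]@nn
    for lo in np.arange(.125,.21,.003):
        m=(d>=hR.min()*0+np.median(hR)-.04+(lo-.125))&(d<np.median(hR)-.037+(lo-.125))
        rm=(hR>=np.median(hR)-.04+(lo-.125))&(hR<np.median(hR)-.037+(lo-.125))
        if m.sum()>20: print(round(np.median(d[m]),4),m.sum(),np.round(np.percentile(A[m][:,2],[10,50,90]),4),"red",rm.sum(),np.round(np.median(R[rm][:,2]),4) if rm.sum() else "")
```

```text
top top face 1753 0.1984513596607146
((510.49273681640625, 327.2402038574219), (22.658878326416016, 338.1969299316406), 73.67382049560547)
red dir deg -16.2279051548056 [-0.29105508  0.44891056] [0.36104933 0.64474787]
((504.37518310546875, 307.5314636230469), (23.81296730041504, 298.7722473144531), 73.76104736328125)
0.4265 775 [0.0938 0.1161 0.1385] red 675 0.1196
0.4282 574 [0.0962 0.1341 0.1452] red 546 0.1355
0.4316 212 [0.1427 0.1459 0.1483] red 211 0.1459
0.4348 122 [0.1428 0.1448 0.1468] red 121 0.1448
0.4377 111 [0.1396 0.1418 0.1436] red 109 0.1418
0.4407 129 [0.1364 0.1387 0.1409] red 128 0.1387
0.4439 115 [0.1335 0.1357 0.1384] red 108 0.1356
0.4477 701 [0.1301 0.1539 0.1904] red 37 0.1325
0.4495 1592 [0.134  0.1691 0.1977] red 0 
0.4527 256 [0.1958 0.1991 0.2014] red 0 
0.4558 206 [0.1968 0.1992 0.2019] red 0 
0.4587 246 [0.197  0.1993 0.2016] red 0 
0.4618 229 [0.197  0.1993 0.2015] red 0 
0.4648 211 [0.1967 0.1988 0.2009] red 0 
0.4671 32 [0.1952 0.1971 0.1985] red 0 
side top face 2099 0.19884533053914638
((510.20452880859375, 328.0552978515625), (20.197546005249023, 
[... 204 characters left out ...]
00500488281)
0.4277 201 [0.14   0.1424 0.1439] red 194 0.1425
0.4304 227 [0.1432 0.145  0.1467] red 226 0.145
0.4335 300 [0.1425 0.1449 0.147 ] red 299 0.1449
0.4365 297 [0.1398 0.1418 0.1441] red 288 0.1418
0.4389 183 [0.1381 0.1397 0.1413] red 26 0.141
0.4492 167 [0.1969 0.1985 0.2   ] red 0 
0.4515 328 [0.1975 0.199  0.2004] red 0 
0.4545 330 [0.1977 0.1991 0.2004] red 0 
0.4574 336 [0.1978 0.1991 0.2005] red 0 
0.4605 333 [0.1977 0.1992 0.2003] red 0 
0.4635 328 [0.1975 0.1987 0.2001] red 0 
0.466 1311 [0.0767 0.1489 0.1967] red 0 
0.4695 67 [0.0727 0.1307 0.1381] red 0 
0.4725 66 [0.0699 0.13   0.1383] red 0 
0.4754 63 [0.069  0.1339 0.1377] red 0 
0.4785 61 [0.0722 0.1295 0.1375] red 0
```

View pics/crop.png

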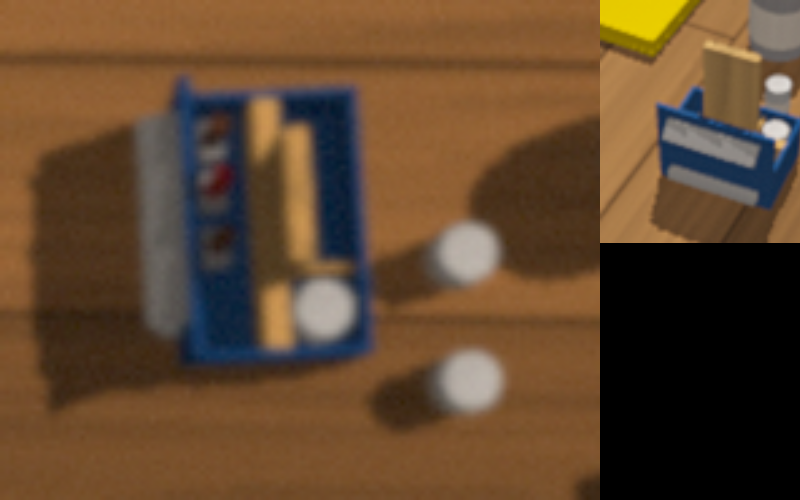

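The crop shows the tin inside the caddy at crop (325,308), with the handle plate beside it. The two other tins stand on the bench at crop (470,253) and (470,382) and are not wanted. The cleat's nose comes out at z≈0.147. Next I'll plan the waypoints, check IK and grasp.

```bash
cat >> h.py <<'E'
TH=np.radians(-16.2); N=np.array([-np.sin(TH),np.cos(TH),0]); E_=np.array([np.cos(TH),np.sin(TH),0]); Z=np.array([0,0,1.])
FACE=.448; SMID=.3987; YAWH=np.degrees(TH)+90
TIP=np.array([.061,0,.077]); G=np.array([0,0,.150])
FL=1
def tool(o,Rc):   # caddy pose -> tcp pose
    x,y,z=Rc.T
    Rt=np.c_[FL*y,FL*x,-z]
    return o+Rc@(G+[0,0,ctrl.pinch_z]),q(Rt)
def rc(yaw,phi): return (Ro.from_euler('z',yaw,degrees=True)*Ro.from_euler('y',phi,degrees=True)).as_matrix()
def tip_pose(bx,bz,phi): # strip tip in board frame
    R=rc(YAWH,phi); P=(FACE+bx)*N+SMID*E_+bz*Z
    return tool(P-R@TIP,R)
O0=np.array([.5578,-.1826,0]);YAW0=93.2
def F(n=3):
    f=[]
    for _ in range(n): f.append(get_state()["contact_force"]); ctrl.pause(.02)
    f=np.mean(f,0); return np.array([f@N,f@E_,f[2]])
E
python3 - <<'E'
import h; from h import *
for fl in(1,-1):
    h.FL=fl
    for nm,(p,o) in dict(pre=tool(O0+[0,0,.1],rc(YAW0,0)),gr=tool(O0,rc(YAW0,0)),lift=tool(O0+[0,0,.15],rc(YAW0,0)),via=tip_pose(-.12,.24,0),above=tip_pose(-.0095,.20,20),home=tip_pose(-.006,.137,0)).items():
        j=ctrl.ik(p,o); print(fl,nm,np.round(p,3),None if j is None else np.round(j,2))
E
```

```text
1 pre [ 0.558 -0.183  0.231] [ 0.85  0.58 -0.97  1.6   0.5   1.23  1.41]
1 gr [ 0.558 -0.183  0.131] [ 0.82  0.68 -0.92  1.73  0.62  1.04  1.31]
1 lift [ 0.558 -0.183  0.281] [ 0.86  0.54 -0.99  1.51  0.46  1.33  1.45]
1 via [0.457 0.145 0.294] [ 0.48  0.4  -1.21  1.75  0.4   1.27  0.46]
1 above [0.494 0.273 0.272] [-0.09  0.78 -1.23  1.37  0.73  1.83  0.01]
1 home [0.489 0.255 0.191] [ 0.24  0.79 -1.42  1.75  0.8   1.34 -0.06]
-1 pre [ 0.558 -0.183  0.231] [ 0.46  0.45 -0.29  1.6   0.14  1.11 -1.38]
-1 gr [ 0.558 -0.183  0.131] [ 0.43  0.55 -0.25  1.74  0.17  0.88 -1.4 ]
-1 lift [ 0.558 -0.183  0.281] [ 0.48  0.42 -0.31  1.52  0.13  1.23 -1.37]
-1 via [0.457 0.145 0.294] [ 0.33  0.32 -0.93  1.75  0.27  1.21 -2.53]
-1 above [0.494 0.273 0.272] [-0.98  0.59  0.56  1.38 -0.05  1.48 -2.31]
-1 home [0.489 0.255 0.191] [-0.    0.52 -0.81  1.75  0.43  1.05 -2.81]
```

Run:
```python
from h import *
def t(): return round(float(get_state()["time"]),2)
ctrl.set_joints([.33,.42,-.05,1.52,.0,1.2,1.72]); print(t(),np.round(get_state()["tcp_pos"],3))
for nm,(p,o) in dict(pre=tool(O0+[0,0,.1],rc(YAW0,0)),gr=tool(O0,rc(YAW0,0)),via=tip_pose(-.12,.24,0),above=tip_pose(-.0095,.20,20),home=tip_pose(-.006,.137,0)).items():
    j=ctrl.ik(p,o); print(nm,None if j is None else np.round(j,2))
ctrl.movep(*tool(O0+[0,0,.07],rc(YAW0,0)));print(t())
ctrl.movel(tool(O0,rc(YAW0,0))[0],max_speed=.08);print(t(),F())
ctrl.close_gripper(80);s=get_state();print(t(),s["width"],s["gripper_force"],F())
im,_=vision.grab_frame("side");cv2.imwrite("pics/g.png",cv2.resize(im[100:260,220:460],None,fx=3,fy=3))
```

```text
3.1 [ 0.561 -0.191  0.274]
pre [ 0.33  0.44 -0.09  1.61  0.04  1.09  1.86]
gr [ 0.33  0.54 -0.08  1.74  0.06  0.86  1.85]
via [-0.24  0.23 -0.15  1.76  0.04  1.16  0.89]
above [-0.57  0.54 -0.17  1.38  0.27  1.53  0.5 ]
home [-0.41  0.43 -0.17  1.76  0.08  0.96  0.68]
3.49
4.52 [-0.01801627  0.35666933  0.20405471]
5.23 0.011063358836713385 78.69940280914307 [-0.40972516  0.50717381 -0.89396455]
```

View pics/g.png

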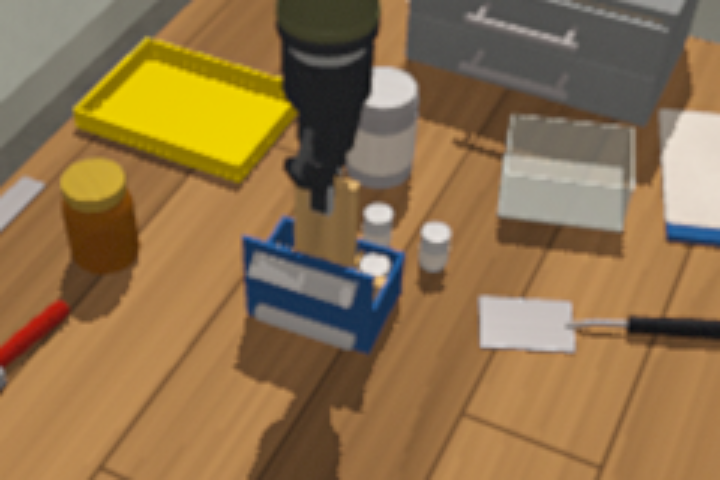

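The fingers hold the handle plate at crop (320,200), the width reads 11 mm, and the tin at (375,268) is still in the caddy. Next I'll lift it, carry it over and tip it in the air.

Run:
```python
from h import *
def t(): return round(float(get_state()["time"]),2)
ctrl.movel(tool(O0+[0,0,.03],rc(YAW0,0))[0],max_speed=.06);ctrl.pause(.2);print(t(),F(),get_state()["width"])
ctrl.movel(tool(O0+[0,0,.13],rc(YAW0,0))[0],max_speed=.12)
p,o=tip_pose(-.13,.24,0);ctrl.movel(p,frame=o,max_speed=.12);print(t(),F())
p,o=tip_pose(-.06,.22,20);ctrl.movel(p,frame=o,max_speed=.05);ctrl.pause(.3);print(t(),F(8),F(8))
im,d,W=cloud("side");cv2.imwrite("pics/a.png",im);np.save("sW1.npy",W)
im2,d,W=cloud("top");cv2.imwrite("pics/at.png",im2);np.save("tW1.npy",W)
cv2.imwrite("pics/a2.png",np.vstack([cv2.resize(im[120:400,100:500],(800,560))]))
# timing test of a tiny step
p,o=tip_pose(-.06,.219,20);a=t();ctrl.movel(p,frame=o,max_speed=.02);print(t()-a)
s=get_state();print(np.round(s["tcp_pos"]-p,4))
```

```text
6.18 [ 0.14984583  0.0082854  -6.10062117] 0.010832054097326875
10.17 [-0.11430011  0.21678285 -5.77443703]
12.51 [-0.1353529  -0.07101081 -5.88917198] [ 0.22396313  0.12602556 -5.58188839]
0.23999999999999844
[-0.     -0.     -0.0001]
```

View pics/a2.png

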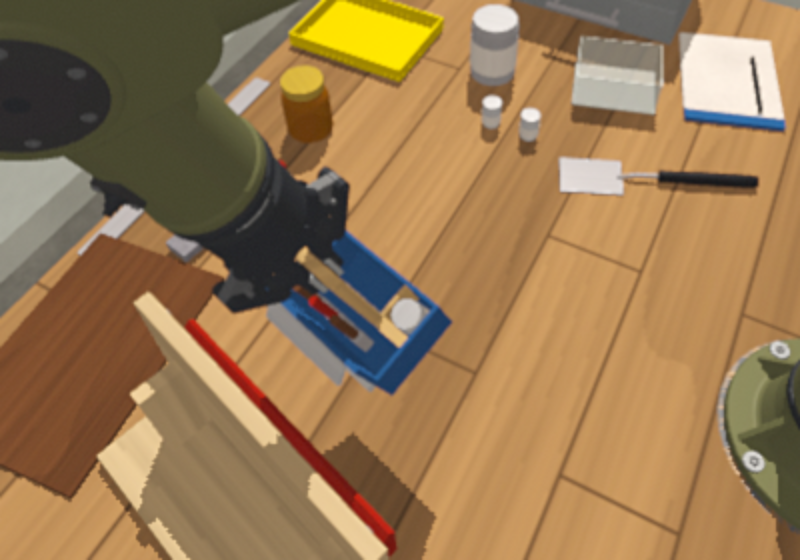

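The caddy is tipped with its top towards the board, and the strip at (305,345) faces the cleat at (290,430). The tin is still inside at (405,313). I'll check the held pose against the depth data, then descend by feel.

Run:
```python
from h import *
R=rc(YAWH,20);P=(FACE-.06)*N+SMID*E_+.22*Z;o=P-R@TIP
for f in("sW1","tW1"):
    C=(np.load(f+".npy")-o)@R
    m=(C[...,0]>.042)&(C[...,0]<.075)&(abs(C[...,1])<.06)&(C[...,2]>.07)&(C[...,2]<.11);c=C[m]
    print(f,"strip",len(c),np.round(np.percentile(c,[2,10,50,90,98],axis=0),4) if len(c) else "", np.round(np.percentile(c[:,0]+c[:,2],[10,50,90]),4) if len(c) else "")
    m=(abs(C[...,0])<.065)&(abs(C[...,1])<.07)&(C[...,2]>.045)&(C[...,2]<.064);c=C[m]
    if len(c):print("rim",len(c),np.round(np.percentile(c,[1,50,99],axis=0),4))
```

```text
sW1 strip 619 [[ 0.0424 -0.0446  0.0794]
 [ 0.0441 -0.033   0.0817]
 [ 0.054   0.0083  0.0912]
 [ 0.0631  0.0452  0.1043]
 [ 0.065   0.0526  0.1057]] [0.1431 0.1453 0.1482]
rim 776 [[-0.0437 -0.0615  0.0453]
 [-0.0105  0.0429  0.0533]
 [ 0.0426  0.0655  0.0634]]
tW1 strip 72 [[ 0.0421 -0.057   0.0731]
 [ 0.0422 -0.0506  0.0834]
 [ 0.043   0.0409  0.103 ]
 [ 0.0453  0.057   0.1054]
 [ 0.0466  0.0595  0.1067]] [0.1261 0.1463 0.15  ]
rim 1112 [[-0.0461 -0.0648  0.0452]
 [-0.0061  0.0145  0.0533]
 [ 0.0419  0.0632  0.0632]]
```

Run:
```python
from h import *
def t(): return round(float(get_state()["time"]),2)
p,o=tip_pose(-.0095,.18,20);ctrl.movel(p,frame=o,max_speed=.07)
p,o=tip_pose(-.0095,.155,20);ctrl.movel(p,frame=o,max_speed=.05);ctrl.pause(.2)
b=F(8);np.save("b.npy",b);print(t(),b)
z=.155
while z>.131:
    z-=.001
    ctrl.movel(tip_pose(-.0095,z,20)[0],max_speed=.02);f=F(3)-b
    print(round(z,4),np.round(f,1))
    if f[2]>2.2 or abs(f[0])>4: break
ctrl.pause(.15);print(t(),np.round(F(6)-b,1),get_state()["wrist_torque"])
```

```text
15.17 [ 0.12906054 -0.32109309 -5.64961066]
0.154 [-0.2  0.1 -0.2]
0.153 [-0.2  0.6 -0.2]
0.152 [-0.1  0.3 -0. ]
0.151 [-0.   0.2 -0.3]
0.15 [-0.1 -0.2  0.1]
0.149 [-0.   0.2 -0.1]
0.148 [0.1 0.5 0. ]
0.147 [ 0.1  0.3 -0.1]
0.146 [-0.   0.1 -0.4]
0.145 [ 0.3  0.4 -0.4]
0.144 [-0.6  0.5  0.4]
0.143 [0.2 0.6 0.1]
0.142 [0.2 0.2 0.2]
0.141 [0.6 0.3 0.7]
0.14 [2.3 0.7 3.7]
19.82 [2.8 0.7 4.6] [ 1.56814992 -0.55385678 -0.02886437]
```

The strip landed at z≈0.1407, and the force points up and towards the board. So it sits on the bevel with the nose at about 0.147, which agrees with the cameras. Next I'll swing the bottom in, using force feedback.

Run:
```python
from h import *
def t(): return round(float(get_state()["time"]),2)
b=np.load("b.npy");S=.1310;dx=dz=0.;phi=20.
X=lambda f:np.interp(f,[0,6,12,20],[-.0063,-.0069,-.0076,-.0095])
k=0
while k<45:
    k+=1
    x=X(phi)+dx; z=S-X(phi)+dz
    p,o=tip_pose(x,z,phi);ctrl.movel(p,frame=o,max_speed=.012);f=F(3)-b
    if k%1==0: print(round(phi,1),np.round([x*1e3,z*1e3],2),np.round(f,1),t())
    if f[2]>5.: dz+=.0004
    elif f[2]<2: dz-=.0003
    if f[0]<-3: dx-=.0004
    elif f[0]>5: dx+=.0004
    if np.linalg.norm(f[[0,2]])>9: 
        if np.linalg.norm(f[[0,2]])>14: print("stop");break
        continue
    if phi<=0: break
    phi=max(0,phi-1.5)
np.save("st.npy",[x,z,phi,dx,dz]);print(get_state()["width"],get_state()["wrist_torque"])
im,_=vision.grab_frame("side");cv2.imwrite("pics/s.png",cv2.resize(im[140:400,100:460],(800,578)))
```

```text
20.0 [ -9.5 140.5] [3.6 0.3 3.1] 20.22
18.5 [ -9.14 140.14] [4.1 0.3 3.4] 20.59
17.0 [ -8.79 139.79] [4.3 0.4 3.3] 20.97
15.5 [ -8.43 139.43] [4.8 0.1 3.9] 21.34
14.0 [ -8.08 139.08] [ 5.3 -0.   4. ] 21.72
12.5 [ -7.32 138.72] [ 4.4 -0.3  3.4] 22.07
11.0 [ -7.08 138.48] [4.1 0.1 4. ] 22.45
9.5 [ -6.91 138.31] [4.1 0.3 3.5] 22.82
8.0 [ -6.73 138.13] [ 4.6 -0.4  3.1] 23.2
6.5 [ -6.56 137.96] [4.6 0.3 3.1] 23.57
5.0 [ -6.4 137.8] [ 4.8 -0.4  3.1] 23.95
3.5 [ -6.25 137.65] [ 4.8 -0.6  3. ] 24.32
2.0 [ -6.1 137.5] [ 5.2 -0.1  3. ] 24.71
0.5 [ -5.55 137.35] [4.8 0.2 3.3] 25.07
0 [ -5.5 137.3] [ 4.7 -0.5  3.5] 25.37
0.010830196870066698 [ 1.36047945 -0.1154489   0.01014611]
```

View pics/s.png

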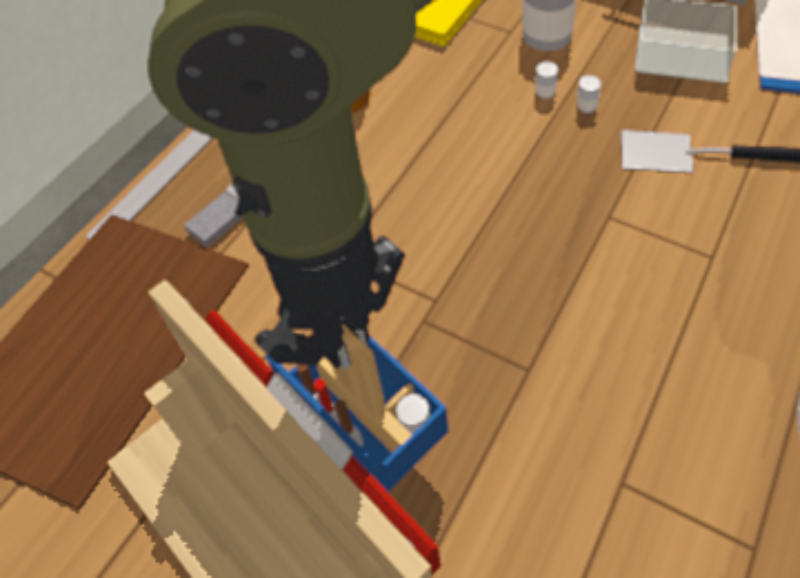

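The caddy is over the cleat, with the strip behind the red edge at (310,415) and the tin inside at (412,408). The bevel still pulls it towards the board, so I'll follow that until the rear plate is flush.

Run:
```python
from h import *
def t(): return round(float(get_state()["time"]),2)
b=np.load("b.npy");x,z,_,_,_=np.load("st.npy")
for k in range(16):
    x+=.0003; 
    ctrl.movel(tip_pose(x,z,0)[0],max_speed=.01);f=F(3)-b
    print(np.round([x*1e3,z*1e3],2),np.round(f,1),np.round(get_state()["wrist_torque"],2),t())
    if f[2]<3: z-=.0003
    elif f[2]>5: z+=.0003
    if f[0]<-.5: break
np.save("st.npy",[x,z,0,0,0])
C=[]
for c in("side","top"):
    im,d,W=cloud(c);np.save(c+"W2.npy",W)
    R=rc(YAWH,0);o=(FACE+x)*N+SMID*E_+z*Z-R@TIP;C=(W-o)@R
    m=(abs(C[...,0])<.044)&(abs(C[...,1])<.066)&(abs(C[...,2]-.055)<.008);q_=C[m]
    A=np.c_[q_[:,:2],np.ones(len(q_))]
    for _ in range(4):
        k_=np.linalg.lstsq(A,q_[:,2],rcond=None)[0];r=q_[:,2]-A@k_;g=abs(r)<.002;A,q_=A[g],q_[g]
    print(c,len(q_),"rim plane slopes deg",np.degrees(k_[:2]),k_[2])
```

```text
[ -5.2 137.3] [ 2.4 -1.   6.7] [0.98 0.15 0.09] 25.72
[ -4.9 137.6] [ 1.3 -1.4  5.1] [ 0.64  0.18 -0.  ] 26.02
[ -4.6 137.9] [ 0.1 -0.4  2.5] [ 0.29  0.13 -0.01] 26.32
[ -4.3 137.6] [-2.8 -1.9  5.2] [-0.32  0.51 -0.07] 26.62
side 236 rim plane slopes deg [ 2.44709903 -0.64336049] 0.0533340259675679
top 220 rim plane slopes deg [ 1.83785541 -0.61287104] 0.053681288446699726
```

Run:
```python
from h import *
def fit(W,x,z,phi,nm):
    R=rc(YAWH,phi);o=(FACE+x)*N+SMID*E_+z*Z-R@TIP;C=(W-o)@R
    m=(abs(C[...,0])<.044)&(abs(C[...,1])<.066)&(abs(C[...,2]-.055)<.008);q_=C[m]
    A=np.c_[q_[:,:2],np.ones(len(q_))]
    for _ in range(4):
        k_=np.linalg.lstsq(A,q_[:,2],rcond=None)[0];r=q_[:,2]-A@k_;g=abs(r)<.002;A,q_=A[g],q_[g]
    print(nm,len(q_),np.degrees(k_[:2]),k_[2])
    for lab,sel in dict(handletop=(abs(C[...,0])<.015)&(abs(C[...,1])<.032)&(C[...,2]>.158)&(C[...,2]<.17),
      reartop=(abs(C[...,0]-.043)<.008)&(abs(C[...,1])<.066)&(C[...,2]>.098)&(C[...,2]<.112), plate=(abs(C[...,0]-.041)<.004)&(abs(C[...,1])<.06)&(C[...,2]>.06)&(C[...,2]<.1), front=(abs(C[...,0]+.043)<.004)&(abs(C[...,1])<.066)&(C[...,2]>.05)&(C[...,2]<.06)).items():
        c=C[sel]
        if len(c)>10:print("  ",lab,len(c),np.round(np.median(c,0),4),np.round(np.percentile(c[:,2],90),4))
x,z=np.load("st.npy")[:2]
fit(np.load("sW1.npy"),-.06,.22,20,"s1");fit(np.load("tW1.npy"),-.06,.22,20,"t1")
fit(np.load("sideW2.npy"),x,z,0,"s2");fit(np.load("topW2.npy"),x,z,0,"t2")
s=get_state();print(np.round(s["wrist_torque"],2),s["tcp_pos"]-tip_pose(x,z,0)[0],s["contact_force"],np.round(s["eef_rot"],4),np.round(tip_pose(x,z,0)[1],4))
```

```text
s1 262 [ 1.32344101 -0.75800784] 0.05411701721922093
   handletop 244 [0.0013 0.01   0.1643] 0.1675
   reartop 171 [0.0434 0.0207 0.1041] 0.1056
   plate 89 [0.041  0.0129 0.0806] 0.0954
   front 138 [-0.0417  0.0087  0.0544] 0.056
t1 356 [ 1.57463622 -0.8845486 ] 0.05403340030478408
   handletop 131 [-0.0025 -0.0138  0.164 ] 0.1658
   reartop 140 [ 0.0416 -0.0326  0.1032] 0.106
   plate 333 [0.0403 0.0342 0.0822] 0.0964
   front 199 [-0.0436  0.002   0.0542] 0.0563
s2 236 [ 2.44709903 -0.64336049] 0.0533340259675679
   handletop 163 [-0.0006  0.0118  0.1636] 0.1674
   reartop 202 [0.0426 0.009  0.1033] 0.1047
   plate 66 [0.0446 0.0074 0.0933] 0.0985
   front 112 [-0.0431  0.0183  0.0537] 0.0554
t2 220 [ 1.83785541 -0.61287104] 0.053681288446699726
   handletop 55 [-0.0041 -0.0195  0.1632] 0.1658
   reartop 73 [ 0.0408 -0.0413  0.1033] 0.1057
   plate 134 [ 0.0392 -0.034   0.0782] 0.0955
   front 132 [-0.0442 -0.0008  0.054 ] 0.0567
[-0.55  0.63 -0.09] [-0.00030095 -0.00072765 -0.00043487] [-3.03091442 -2.60173914 -0.88602243] [-3.000e-04  1.411e-01  9.900e-01 -6.000e-04] [-0.      0.1409  0.99    0.    ]
```

The rim fit has the same bias as before the swing, so the caddy is level to within about half a degree, and the plate has just touched the cleat. I'll relax the push, settle the load and let go.

Run:
```python
from h import *
def t(): return round(float(get_state()["time"]),2)
b=np.load("b.npy");x,z=np.load("st.npy")[:2]
x-=.0003
for k in range(8):
    ctrl.movel(tip_pose(x,z,0)[0],max_speed=.01);f=F(4)-b
    print(np.round([x*1e3,z*1e3],2),np.round(f,1),np.round(get_state()["wrist_torque"],2),t())
    if abs(f[0])<1.8 and 3.8<f[2]<6.3: break
    if f[2]<3.8: z-=.0002
    elif f[2]>6.3: z+=.0002
    if f[0]<-1.8: x-=.0002
    elif f[0]>1.8: x+=.0002
ctrl.close_gripper(30);ctrl.pause(.2);print(np.round(F(4)-b,1))
ctrl.ungrasp();ctrl.pause(.3);print(t(),F())
p=tip_pose(x,z,0)[0]
ctrl.movel(p+[0,0,.10],max_speed=.06);print(t(),F())
p2=p+[0,0,.15]-.12*N;ctrl.movel(p2,max_speed=.12);ctrl.set_joints([.33,.42,-.05,1.52,.0,1.2,1.72]);print(t())
P=[]
for c in("side","top"):
    im,d,W=cloud(c);np.save(c+"W3.npy",W);P.append(im)
    R=rc(YAWH,0);o=(FACE+x)*N+SMID*E_+z*Z-R@TIP;C=(W-o)@R
    m=(abs(C[...,0])<.044)&(abs(C[...,1])<.066)&(abs(C[...,2]-.055)<.008);q_=C[m]
    A=np.c_[q_[:,:2],np.ones(len(q_))]
    for _ in range(4):
        k_=np.linalg.lstsq(A,q_[:,2],rcond=None)[0];r=q_[:,2]-A@k_;g=abs(r)<.002;A,q_=A[g],q_[g]
    print(c,len(q_),"slopes",np.degrees(k_[:2]),k_[2])
cv2.imwrite("pics/f.png",np.hstack([cv2.resize(P[0][200:400,100:300],(400,400)),cv2.resize(P[1][110:310,80:280],(400,400))]))
```

```text
[ -4.6 137.9] [-2.9 -1.2  2.3] [-0.56  0.5   0.01] 27.03
[ -4.8 137.7] [-3.2 -1.3  1.9] [-0.6   0.45 -0.03] 27.35
[ -5.  137.5] [-2.9 -1.8  3.4] [-0.54  0.58 -0.08] 27.67
[ -5.2 137.3] [-3.2 -1.9  5.4] [-0.43  0.69 -0.09] 27.98
[ -5.4 137.3] [-2.8 -2.2  5.5] [-0.24  0.68 -0.02] 28.3
[ -5.6 137.3] [-1.1 -2.2  5.5] [ 0.12  0.6  -0.11] 28.62
[ 0.4 -2.3  4.6]
30.11 [ 0.55470535 -0.26089222 -0.15800942]
31.98 [0.17855427 0.03096395 0.10743948]
34.58
side 309 slopes [ 1.48043596 -0.350684  ] 0.05372202078091297
top 275 slopes [ 2.03050709 -0.35269834] 0.05426805059405865
```

View pics/f.png

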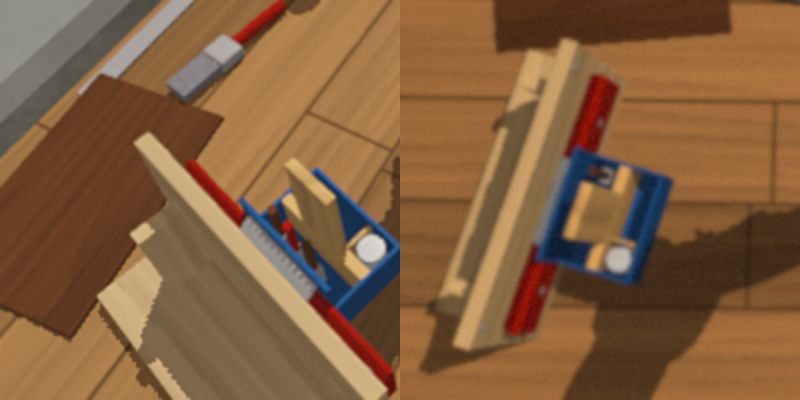

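The caddy hangs flat and level in the middle of the cleat, left at (310,250) and right at (605,215). The strip sits behind the nose, the tin is inside at (618,258), and the arm is clear.

```bash
python3 -c "
from h import *
print(ticket.close_job(),get_state()['time'])"
```

```text
the job is handed in; nothing more can be done
the job is handed in; nothing more can be done
```

The blue caddy hangs on the red cleat near the middle, level and flat against it by the cameras, with the tin still inside; I let go, moved the arm clear and handed the job in at about 35 s of the 61 s (I inferred from the swing-in, but did not see, that the lug sits under the cleat).

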